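# Fit a fresh filter in the suction unit and secure its cover

## Robot

A 6-joint arm with a two-finger parallel gripper is mounted at the origin on a cart in front of the work surface, level with it; the furniture and walls round the work are solid. World frame = base frame: x ahead of the robot, y to its left, z up, the work surface at z = 0. Lengths are in m, angles in rad, forces in N, time in s.
With the tool pointing down it reaches from about 0.3 to 0.85 m from the base axis. Payload 5.4 kg.
Tool frame: the origin (TCP) lies between the finger pads; the fingertips stand 8 mm ahead of it and the grasp point (between the pads) lies 11 mm behind it; z points along the fingers, y is the line along which they close (so a half turn about z gives the same grasp; the last joint's range is limited). The gripper opens to 85 mm and grips with 20 to 120 N. Pads are 22 mm wide; open, the fingers measure 114 mm over their backs; the gripper's body (76 mm by 85 mm) begins 54 mm behind the grasp point. The pads swing forward as they close: fully open they stand 13 mm farther back than shut.
Start: joints at [-1.54, 0.158, 1.597, -0, 1.386, -0.21], TCP at [0.137, -0.558, 0.239] pointing down, gripper open.
Joint ranges: [-2.91, 2.91], [-0.94, 2.29], [0.18, 2.7], [-1.29, 4.43], [0.17, 2.64], [-3, 3]. Speed limits (rad/s): [2.57, 2.57, 3.14, 3.14, 3.14, 3.14].

## Interface

Orientations are given as a unit quaternion [w, x, y, z].
In Python, from plant import env gives the robot as it stands.
- The arm moves only by the shell command python3 -m pendant 'ROWS' [FORCE]. ROWS is JSON, a list of rows, each a list of 5 numbers: the finger opening in mm, from 0 to 85.4, then the shift along the tool's x, y, z each as a share of 0.02 m, from -1 to 1, then the turn about the tool's z as a share of pi/2 rad, from -1 to 1. In form: [[hand, x, y, z, turn], ...]. A call has 1 to 20 rows; each row shifts and turns the commanded pose from where the row before left it, along the tool's axes as they then stand; what a row does not reach is not made up. A row lasts 1/8 s, in which the tool goes at most 62.5 mm and 10.7 degrees, less where a joint would pass 70% of its speed; a pose out of reach is approached as far as the arm can. A call with a number of a shift or a turn outside -1 to 1 is refused whole. A call with a gripper value outside its range is refused whole. The fingers move at their own pace and stop on an object; FORCE is the grip in N (left out, the last holds). Time passes only in rows, so rows that do not move let the fingers close. It gives the time, the measured TCP pose, the force, the opening and the grip force at its end, in the units of the state.
- env.sense(): the state, without advancing time (a new reading comes with each control period).
- env.get_image(name): name is "side" or "top" or "wrist"; returns the picture (420x560x3 uint8, red, green, blue); there is no depth.
- env.get_calibration(name): a dict with "intrinsics" (3x3 intrinsics, pixels), "dist" ([k1, k2, p1, p2, k3] as OpenCV has them; the pictures are not rectified), "position" and "rotation" of the camera in the world; the wrist camera has in their place "mount" (4x4, takes a point from camera to tool coordinates, whose origin is the TCP and whose axes are the flange's). Camera axes: x right, y down, z forward; pixel columns grow to the right and rows downward; lengths in m; the calibration is good to about 2 mm. A picture is of the moment at which its call begins: read the wrist's pose just before it. get_calibration takes no time and is no camera call.
- env.hand_in(): hands the job in; it is judged then, once.
The state is a dict: "t": time; "joint_positions": joint angles; "qd": joint speeds; "effort": joint torques, N m; "eef_pos": TCP position; "ee_rot": TCP orientation; "wrist_force": force on the tool from outside, world axes, zero at the start; "torque": the same for the moment, N m; "finger_gap": opening from 0.0 (shut) to 1.0 (fully open); "grip_force": force on a finger pad.
Only numpy, scipy, OpenCV 4.12 (cv2) and the standard library are available. Lean on these libraries where they do the work, as an engineer would, in place of code of your own. Each camera call takes 0.05 s, during which the arm holds its last target. There are 200 camera calls.

## Task

Fit the fresh white filter with the blue wing into the bay of the suction unit: drop its lugs into the notches and turn it a quarter turn clockwise until it is fully locked with the wing pointing up the slope. Then shut the cover over it and turn the orange turnbutton clockwise all the way, so that it points up the slope across the edge of the cover and holds it shut. Leave the spent filter in its dish and do not push the other things about.

Things in the scene. Friction and masses are not known exactly. Their poses are not given: they have to be found in the camera images.
- filter: fresh bayonet filter, 60 g, flat on the desk right of the unit, wing up: white body 58 mm across, 16.5 high; on it a blue wing (grip bar) 46 long (x), 12 wide (y), 22 high. Two lugs in line with the wing stick out at +x and -x to radius 34.5, each 12 wide, from 2 to 6 mm above the underside. Origin: centre of the underside, z up out of the wing.
- filter_bay: bay in the panel, which slopes 25 degrees. Origin: centre of its floor; x up the slope, y to the left, z straight out. Panel surface at z = 16.5 mm. Bore 63 mm; notches about 21 mm wide at +y and -y let the lugs in (wing along y). Under the rim (floor to 8 mm up) the lugs turn 90 degrees clockwise from the front to a stop 0 to 3 degrees beyond, wing then along x; other turns are blocked.
- unit: suction unit, fixed: pale housing with dark cheeks, 190 mm wide. Origin on the desk under the centre of the panel (bay axis), x away from the robot, z up. Front at x = -90, back at +109, 132 mm high at the back. On its left a clear jar 82 mm across, 156 high with ports, at x = 35, y = 142 mm. Gauge, knob and switch on the panel's right are only for show.
- cover (a joint): hinged cover: plate 114 long, 104 wide, 5 thick, dark frame, clear panes. 0 = shut, grows as it opens; 2.3 = stop, leaning back. Starts open at 2.1 to 2.3, and stays; pulled below about 1.8 it falls shut by its weight, damped. A slot 66 x 26 mm up the slope takes the wing of a locked filter (then 14 mm proud of the cover); over a crosswise wing it cannot shut.
- cover_edge (a point): middle of the cover's free edge, half-way through its 5 mm thickness, 114 mm from the hinge line; top of the cover while it stands open
- cover_hinge (a point): middle of the cover's hinge line, which is parallel to the bay's y, above the bay: bay x = 60, z = 22.5 mm. Shut, the cover's outer face is at bay z = 25 mm.
- turnbutton (a joint): orange turnbutton below the cover, turning about the panel's normal; stiff, stays where it is left. 0 = lying across (along the bay's y), clear of the cover; grows clockwise seen from the front; 1.571 = end stop, pointing up the slope with its upper end 12 mm over the shut cover's edge. It cannot pass if the cover is not shut. Starts at 0 to 0.25.
- turnbutton_grip (a point): on the turnbutton's axis (bay x = -68, y = 0, z = 40.5 mm), half-way up its grip rib, 10 mm wide, 44 long and 18 high (9 mm above and below this point), lying along the button. Under the rib is a flat bar 52 x 14 x 4.5 mm with round ends, its underside 10.5 mm off the panel.
- dish: shallow steel dish 110 x 146 x 29 mm, rectangular with a rolled rim, that holds the spent filter, behind the fresh one; bystander. Origin: centre of its underside.
- spent_filter: spent filter lying in the dish, same shape as the fresh one but with a brownish body and a grey wing; bystander. Origin: centre of its underside.
- pump_bottle: white and blue pump bottle, 75 x 62 x 164 mm, standing at the back right; bystander. Origin: centre of its underside.
- gauze: flat gauze pouch 68 x 95 x 12 mm at the front right; bystander. Origin: centre of its underside.

How it is judged:
On the way, in this order (a step that is already met when the one before it is completed fails the run):
1. the fresh filter sits on the floor of the bay and is turned to its lock (horizontal distance between filter and filter_bay below 0.005 m and z of filter in the frame of filter_bay below 0.003 m and angle between the z axis of filter and the z axis of filter_bay, either way round below 0.08 rad and angle between the x axis of filter and the x axis of filter_bay, either way round below 0.2 rad), for 0.2 s.
2. the cover is shut over the locked filter (value of joint cover below 0.04 rad), for 0.2 s.
3. the turnbutton is turned across the edge of the cover (value of joint turnbutton above 1.35 rad), for 0.2 s.
At the end, for the whole second after the job is handed in: The filter is in the bay: within 5 mm of its centre, under 3 mm off the floor, square within 0.08 rad, wing within 0.2 rad of the slope direction, at rest; cover shut (under 0.04 rad); turnbutton past 1.35 rad; spent filter still in its dish (within 60 mm of its centre) (all of step 1 and value of joint cover below 0.04 rad and value of joint turnbutton above 1.35 rad and linear speed of filter below 0.02 m/s and horizontal distance between spent_filter and dish below 0.06 m); the robot touches nothing.
It fails at once if the dish, the spent filter, the pump bottle or the gauze pouch is pushed more than 30 mm (distance of any of dish, spent_filter, pump_bottle, gauze from where it was at the start of the episode above 0.03 m).
It also fails if it takes over 54 s, if anything falls off the work surface, if the arm or the gripper's body presses on something with over 40 N, if the wrist force passes 120 N, or if a joint passes its speed limit or range.

## Working session

There is one attempt and no reset: what is moved stays moved. The work goes in short steps, Python scripts to look and compute and a shell command to move; the robot and the scene stay as the last step left them, time stands still between calls to the robot, and variables do not carry over. Pictures are saved under pics/ and viewed, at most 10 in all, crops included, and the job is handed in when it is done.

```bash
ls; mkdir -p pics; python3 - <<'E'
from plant import env
import cv2,numpy as np
np.set_printoptions(precision=4,suppress=True)
s=env.sense();print(s['t'],s['eef_pos'],s['ee_rot'],s['finger_gap'])
for n in("top","side","wrist"):
    cv2.imwrite(f"pics/{n}0.png",env.get_image(n)[:,:,::-1]);c=env.get_calibration(n)
    for k in c:print(n,k,np.array(c[k]).tolist())
E
```

```text
pics
0.0 [ 0.1371 -0.5578  0.2383] [-0.0009  0.9928  0.1201  0.0001] 1.0026331768194245
top intrinsics [[426.5447211866212, 0.0, 279.58629449971954], [0.0, 426.5447211866212, 205.12254460226217], [0.0, 0.0, 1.0]]
top dist [0.029789353761445977, 0.0, 0.0, 0.0, 0.0]
top position [0.35377691780895676, -0.02426029232202308, 1.1301901983035967]
top rotation [-0.04913766128441224, 0.7083646219198283, -0.7019652844517442, 0.05522492263877471]
side intrinsics [[468.7274648909478, 0.0, 278.72169256084265], [0.0, 468.7274648909478, 216.2528256989345], [0.0, 0.0, 1.0]]
side dist [-0.07221062784531392, 0.0, 0.0, 0.0, 0.0]
side position [0.10426846150231257, 0.6171363098468117, 0.7002678199079555]
side rotation [0.12293544915988315, -0.26432614057109044, 0.85664870195402, -0.4256425356929715]
wrist intrinsics [[361.0788452524509, 0.0, 280.85489728420464], [0.0, 361.0788452524509, 209.15681838405857], [0.0, 0.0, 1.0]]
wrist dist [0.003986812197813917, 0.0, 0.0, 0.0, 0.0]
wrist mount [[0.0005636258976875288, -0.9587471845947609, -0.2842595967728539, 0.07322033820145027], [0.9999995905808094, 0.000741610487553993, -0.0005185094953822299, 1.316431009723562e-05], [0.0007079294170379876, -0.28425918814614015, 0.958747210056142, -0.13487067609060963], [0.0, 0.0, 0.0, 1.0]]
```

```bash
python3 - <<'E'
import cv2
for n in("top","side"):
    cv2.imwrite(f"pics/{n}0b.png",cv2.resize(cv2.imread(f"pics/{n}0.png"),(800,600),interpolation=cv2.INTER_CUBIC))
E
```

```text
(no output)
```

View pics/top0b.png

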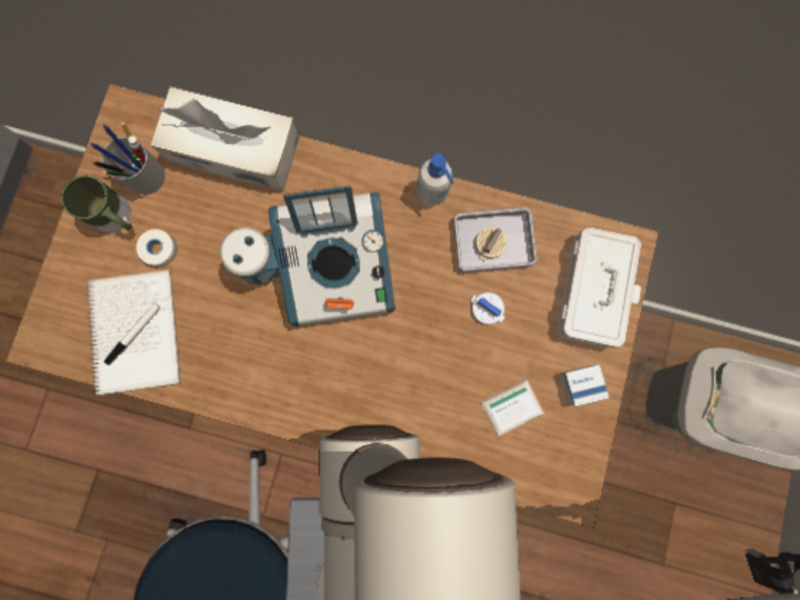

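View pics/side0b.png

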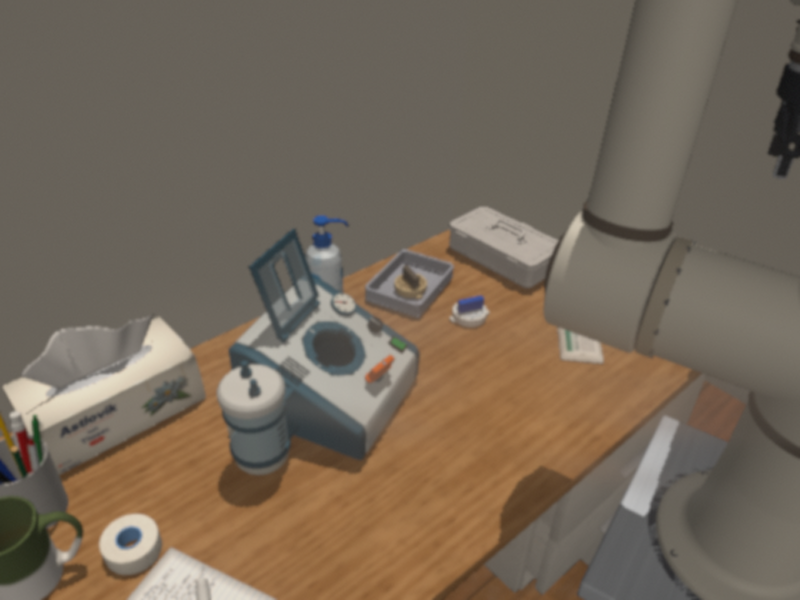

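The top picture shows the fresh filter at about (488,308), the unit's bay at (334,262) and the turnbutton at (340,304), in 800-pixel scale. The side picture shows them at (470,311), (334,347) and (380,370). I'll enlarge the unit and the filter for triangulation.

```bash
cat > h.py <<'E'
from plant import env
import cv2,numpy as np
from scipy.spatial.transform import Rotation as R
from scipy.optimize import least_squares
np.set_printoptions(precision=4,suppress=True)
def cam(n,s=None):
    c=env.get_calibration(n);K=np.array(c["intrinsics"]);d=np.array(c["dist"])
    if n!="wrist": 
        q=np.array(c["rotation"]);return K,d,R.from_quat(q,scalar_first=True).as_matrix() if q.size==4 else q,np.array(c["position"])
    s=s or env.sense();M=np.array(c["mount"]);Rt=R.from_quat(s["ee_rot"],scalar_first=True).as_matrix()
    return K,d,Rt@M[:3,:3],Rt@M[:3,3]+s["eef_pos"]
def ray(C,uv):
    K,d,Rm,p=C;x=cv2.undistortPoints(np.array([[uv]],float),K,d)[0,0]
    v=Rm@np.array([*x,1]);return p,v/np.linalg.norm(v)
def atz(C,uv,z):
    p,v=ray(C,uv);return p+v*(z-p[2])/v[2]
def tri(obs):
    A=np.zeros((3,3));b=np.zeros(3)
    for C,uv in obs:
        p,v=ray(C,uv);P=np.eye(3)-np.outer(v,v);A+=P;b+=P@p
    X=np.linalg.solve(A,b);return X,[np.linalg.norm(np.cross(X-ray(C,u)[0],ray(C,u)[1])) for C,u in obs]
def proj(C,X):
    K,d,Rm,p=C;return cv2.projectPoints(np.array(X,float).reshape(-1,1,3),R.from_matrix(Rm.T).as_rotvec(),-Rm.T@p,K,d)[0][:,0]
E
python3 - <<'E'
from h import *
T=cam("top");S=cam("side");k=.7
for n,a,b in(("bay",(334,262),(334,347)),("tb",(340,304),(380,370)),("wing",(488,308),(470,304))):print(n,*tri([(T,np.array(a)*k),(S,np.array(b)*k)]))
print(atz(T,(488*k,308*k),.03))
t=cv2.imread("pics/top0.png");s=cv2.imread("pics/side0.png")
f=lambda im,x,y,w,h:cv2.resize(im[y:y+h,x:x+w],(400,300),interpolation=cv2.INTER_CUBIC)
cv2.imwrite("pics/m1.png",np.vstack([np.hstack([f(t,180,125,108,81)*1,f(s,160,155,140,105)]),np.hstack([f(t,320,195,40,30),f(s,300,195,60,45)])]))
E
```

```text
bay [0.5605 0.0807 0.098 ] [np.float64(8.798852465774033e-05), np.float64(8.798852465775048e-05)]
tb [0.4899 0.0702 0.0841] [np.float64(0.0006111460964053821), np.float64(0.0006111460964054293)]
wing [ 0.4922 -0.1939  0.0319] [np.float64(0.0009617984376081032), np.float64(0.0009617984376081072)]
[ 0.4916 -0.1945  0.03  ]
```

View pics/m1.png

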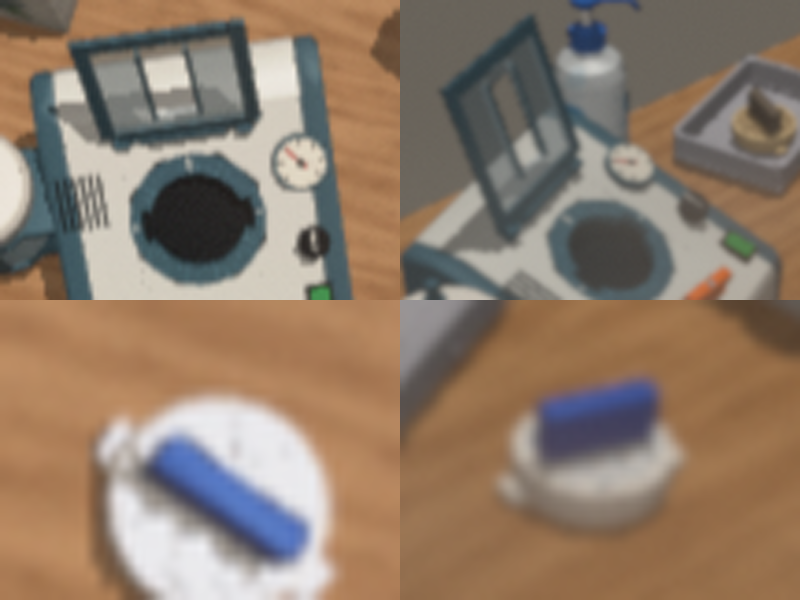

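The crops show the wing running from (337.5,209.8) to (348.5,219.5) in top-camera pixels, the notches left and right of the bay, and the ring flush with the panel.

```bash
python3 - <<'E'
from h import *
T=cam("top")
a,b=[atz(T,u,.0385) for u in((337.5,209.8),(348.5,219.5))];d=b-a
print("wing",(a+b)/2,np.degrees(np.arctan2(d[1],d[0])),np.linalg.norm(d))
n1,n2=[atz(T,(180+x*.27,125+y*.27),.09) for x,y in((142,222),(252,212))];print("notch",n1,n2,np.degrees(np.arctan2(*(n1-n2)[[1,0]]))-90,(n1+n2)/2)
h1,h2=[atz(T,(180+x*.27,125+y*.27),.12) for x,y in((110,148),(258,124))];print("hinge",np.degrees(np.arctan2(*(h1-h2)[[1,0]]))-90)
s=env.sense();M=R.from_quat(s['ee_rot'],scalar_first=True).as_matrix();print(M)
E
```

```text
wing [ 0.493  -0.1968  0.0385] -131.65981405005755 0.03754051108487057
notch [0.5577 0.1196 0.09  ] [0.5653 0.0462 0.09  ] 5.911704800184481 [0.5615 0.0829 0.09  ]
hinge 10.140969602385368
[[ 0.9711  0.2385 -0.0001]
 [ 0.2385 -0.9711  0.0015]
 [ 0.0002 -0.0014 -1.    ]]
```

```bash
python3 -m pendant '[[70,1,-0.66,0,0],[70,1,-0.66,0,0],[70,1,-0.66,0,0],[70,1,-0.66,0,0],[70,1,-0.66,0,0],[70,1,-0.66,0,0],[70,1,-0.66,0,0],[70,1,-0.66,0,0],[70,1,-0.66,0,0],[70,1,-0.66,0,0],[70,1,-0.66,0,0],[70,1,-0.66,0,0],[70,1,-0.66,0,0],[70,1,-0.66,0,0],[70,1,-0.66,0,0],[70,1,-0.66,0,0],[70,1,-0.66,0,0],[70,1,-0.66,0,0],[70,1,-0.66,0,0],[70,1,-0.66,0,0]]' 30
python3 -m pendant '[[70,0.8,0,0.5,0],[70,0.79,0,0.5,0],[70,0,0,0.5,0.11],[70,0,0,0.5,0.11],[70,0,0,0.5,0.11],[70,0,0,0.5,0.11],[70,0,0,0.5,0.11],[70,0,0,0,0.067],[70,0,0,0,0],[70,0,0,0,0]]'
python3 - <<'E'
from h import *
s=env.sense();im=env.get_image("wrist");C=cam("wrist",s)
print(s['t'],s['eef_pos'],s['joint_positions'])
uv=proj(C,[.493,-.1968,.0385])[0];print(uv)
cv2.imwrite("pics/w1.png",cv2.resize(im[:,:,::-1],(800,600),interpolation=cv2.INTER_CUBIC))
E
```

```text
t: 2.65
eef_pos: [0.4632, -0.2049, 0.2394]
ee_rot: [0.0, 0.993, 0.12, 0.0]
wrist_force: [-0.1, 0.3, -0.0]
finger_gap: 0.818
grip_force: 0.0
t: 3.9
eef_pos: [0.4936, -0.1986, 0.1696]
ee_rot: [0.0, 0.935, -0.355, 0.0]
wrist_force: [-0.2, 0.9, 0.3]
finger_gap: 0.817
grip_force: 0.0
3.9 [ 0.4936 -0.1986  0.1696] [-0.6097  0.1119  1.7909  0.      1.2382  1.6872]
[280.7431 203.5359]
```

View pics/w1.png

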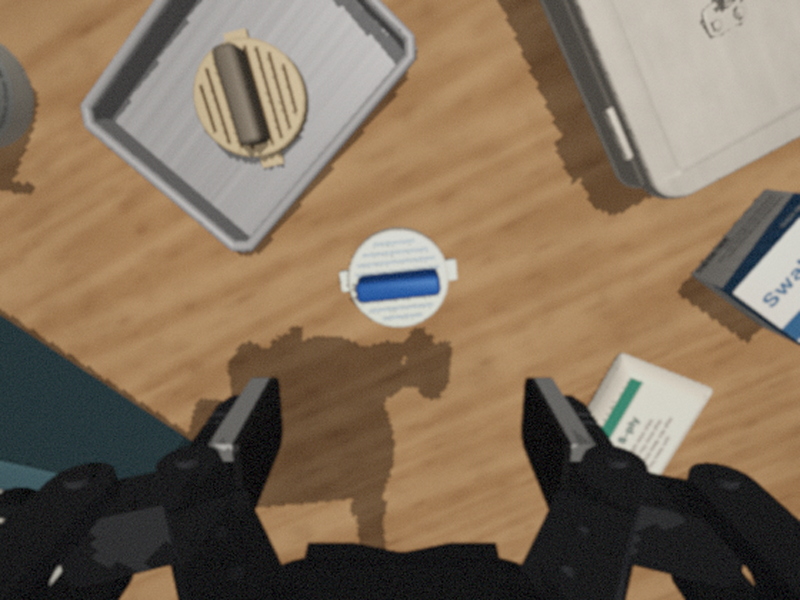

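The wrist picture shows the wing running from (357,289) to (440,281), the body centre at (399,279), and the lugs at (345,281) and (452,270). The picture is shown at 800-pixel scale.

```bash
python3 - <<'E'
from h import *
s=env.sense();C=cam("wrist",s);k=.7
M=R.from_quat(s['ee_rot'],scalar_first=True).as_matrix()
a,b=[atz(C,(u*k,v*k),.036) for u,v in((357,287),(440,279))];c=atz(C,(399*k,279*k),.0165)
l1,l2=[atz(C,(u*k,v*k),.006) for u,v in((343,281),(456,270))]
for x,y in((a,b),(l1,l2)):
    m=(x+y)/2;d=M.T@(y-x);print(m,d,np.degrees(np.arctan2(d[0],d[1])),"shift",(M.T@(m-s['eef_pos']))/.02)
print(c,M.T@(c-s['eef_pos'])/.02)
E
```

```text
[ 0.4967 -0.1983  0.036 ] [ 0.0045  0.0447 -0.    ] 5.734514078473077 shift [ 0.0965 -0.1162  6.6792]
[ 0.494  -0.1964  0.006 ] [ 0.0068  0.0673 -0.    ] 5.765964760660815 shift [-0.0694 -0.0982  8.1791]
[ 0.4945 -0.1966  0.0165] [-0.0419 -0.1051  7.6541]
```

```bash
python3 -m pendant '[[70,0,-0.1,1,-0.064],[70,0,0,1,0],[70,0,0,1,0],[70,0,0,1,0],[70,0,0,1,0],[70,0,0,1,0],[70,0,0,1,0],[70,0,0,0.15,0],[70,0,0,0,0],[40,0,0,0,0],[40,0,0,0,0],[40,0,0,0,0],[40,0,0,0,0],[40,0,0,0,0]]' 25
python3 -m pendant '[[40,0,0,-0.5,0],[40,0,0,-1,0],[40,0,0,-1,0],[40,0,0,-1,0],[40,0,0,-1,0],[40,0,0,-1,0],[40,0,0,-1,0],[40,0,0,-1,0],[40,0,0,-1,0]]'
```

```text
t: 5.7
eef_pos: [0.4956, -0.1981, 0.0275]
ee_rot: [0.0, 0.951, -0.309, 0.001]
wrist_force: [-0.5, 0.8, 6.0]
finger_gap: 0.531
grip_force: 26.4
t: 6.82
eef_pos: [0.4945, -0.1973, 0.1971]
ee_rot: [-0.0, 0.951, -0.309, -0.0]
wrist_force: [0.7, -0.9, -0.6]
finger_gap: 0.531
grip_force: 25.7
```

```bash
python3 -m pendant '[[40,-0.285,-0.95,-0.1,0],[40,-0.285,-0.95,-0.1,0],[40,-0.285,-0.95,-0.1,0],[40,-0.285,-0.95,-0.1,0],[40,-0.285,-0.95,-0.1,0],[40,-0.285,-0.95,-0.1,0],[40,-0.285,-0.95,-0.1,0],[40,-0.285,-0.95,-0.1,0],[40,-0.285,-0.95,0,0],[40,-0.285,-0.95,0,0]]' 25
python3 -m pendant '[[40,0,0,0,-0.118],[40,0,0,0,-0.118],[40,0,0,0,-0.118],[40,0,0,0,-0.118],[40,0,0,0,-0.118],[40,0,0,0,-0.118],[40,0,0,0,-0.118],[40,0,0,0,-0.118],[40,0,0,0,-0.118],[40,0,0,0,-0.118],[40,0,0,0,-0.118],[40,0,0,0,-0.118],[40,0,0,0,-0.118],[40,0,0,0,-0.118],[40,0,0,0,-0.118],[40,0,0,0,-0.118],[40,0,0,0,-0.118],[40,0,0,0,-0.118],[40,0,0,0,-0.118],[40,0,0,0,-0.118]]'
python3 -m pendant '[[40,0,0,0,-0.118],[40,0,0,0,0],[40,0,0,0,0]]'
python3 - <<'E'
from h import *
s=env.sense();im=env.get_image("wrist");C=cam("wrist",s)
print(s['t'],s['eef_pos'],s['ee_rot'],s['joint_positions'])
cv2.imwrite("pics/w2o.png",im[:,:,::-1])
cv2.imwrite("pics/w2.png",cv2.resize(im[:,:,::-1],(800,600),interpolation=cv2.INTER_CUBIC))
E
```

```text
t: 8.07
eef_pos: [0.5606, -0.009, 0.2122]
ee_rot: [0.0, 0.951, -0.309, -0.0]
wrist_force: [-0.2, -0.6, -0.3]
finger_gap: 0.532
grip_force: 25.8
t: 10.58
eef_pos: [0.5605, -0.0097, 0.2121]
ee_rot: [-0.0, 0.028, 1.0, 0.0]
wrist_force: [-0.5, -0.6, -0.8]
finger_gap: 0.532
grip_force: 25.8
t: 10.95
eef_pos: [0.5604, -0.01, 0.2122]
ee_rot: [-0.0, -0.06, 0.998, 0.0]
wrist_force: [0.8, 0.7, -0.2]
finger_gap: 0.53
grip_force: 25.8
10.95 [ 0.5604 -0.01    0.2122] [-0.     -0.06    0.9982  0.    ] [-0.2335  0.1426  1.6691  0.      1.33   -1.9243]
```

View pics/w2.png

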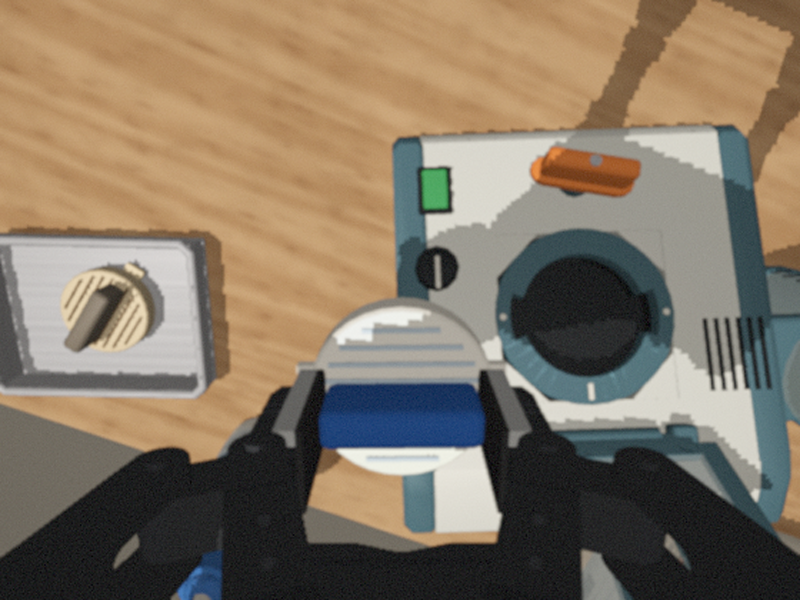

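The picture shows the bay ring with dots at (503,317) and (667,312), the up-slope tick at (591,391), the ring centre at about (586,316) and the turnbutton's rib centre at (596,160). The filter is held square.

```bash
cat > bay.py <<'E'
from h import *
def frame(p):
    x,y,z,w=p[:4];return R.from_euler('z',w).as_matrix()@R.from_euler('y',-np.radians(25)).as_matrix(),np.array([x,y,z])
E
python3 - <<'E'
from bay import *
s=env.sense();C=cam("wrist",s);T=cam("top");S=cam("side");k=.7
obs=[(C,(503,317),lambda r:(0,-r,.0165),1),(C,(667,312),lambda r:(0,r,.0165),1),(C,(586,316),lambda r:(0,0,.0165),1),(C,(591,391),lambda r:(r,0,.0165),.3),(C,(596,159),lambda r:(-.068,0,.0495),1),
 (T,(233.2/.7,183.6/.7),lambda r:(0,0,.0165),.5),(T,(340,303),lambda r:(-.068,0,.0475),.5),(S,(380,369),lambda r:(-.068,0,.0465),.5)]
def f(p):
    Rm,t=frame(p);return np.concatenate([w*(proj(c,Rm@np.array(g(p[4]))+t)[0]/k-uv) for c,uv,g,w in obs])
o=least_squares(f,[.56,.083,.075,.14,.04],loss='soft_l1');print(o.x[:3],np.degrees(o.x[3]),o.x[4],o.fun.reshape(-1,2))
print(np.degrees(2*np.arctan2(*np.array(s['ee_rot'])[[2,1]])))
E
```

```text
[0.5661 0.0846 0.0848] 9.045004774037446 0.0411566875098537 [[ 0.2517  0.396 ]
 [-0.0652 -0.3171]
 [-1.0872 -1.4564]
 [ 0.3349  1.933 ]
 [ 0.455   0.6712]
 [-0.4603  0.0703]
 [-0.9484  1.0494]
 [ 1.0842 -2.418 ]]
186.90869786644336
```

```bash
cat >> bay.py <<'E'
B=np.array([.5661,.0846,.0848,np.radians(9.05)])
def toolshift(w,yaw,s=None):
    s=s or env.sense();a=np.radians(yaw);d=np.array(w)-s['eef_pos']
    return np.array([d[0]*np.cos(a)+d[1]*np.sin(a),d[0]*np.sin(a)-d[1]*np.cos(a),-d[2]])/.02
def bw(p,off=0):
    Rm,t=frame(B);return Rm@(np.array(p,float)/1000)+t+[0,0,off]
def plan(pts,yaw,off=0):
    s=dict(env.sense())
    for p in pts:
        w=bw(p,off);print(p,w,toolshift(w,yaw,s));s['eef_pos']=w
E
python3 - <<'E'
from bay import *
plan([(8,0,90),(8,0,57),(8,0,45),(-1,0,44),(0,0,36),(0,0,29)],189.05,-.0025)
E
```

```text
(8, 0, 90) [0.5357 0.0798 0.1672] [0.5108 4.6307 2.25  ]
(8, 0, 57) [0.5495 0.082  0.1373] [-0.6973 -0.      1.4954]
(8, 0, 45) [0.5545 0.0827 0.1265] [-0.2536  0.      0.5438]
(-1, 0, 44) [0.5468 0.0815 0.1218] [ 0.3867 -0.      0.2355]
(0, 0, 36) [0.5511 0.0822 0.1149] [-0.2144  0.      0.3414]
(0, 0, 29) [0.554  0.0827 0.1086] [-0.1479 -0.      0.3172]
```

```bash
python3 -m pendant '[[40,0,0,0,-0.024],[40,0.1,0.926,0,0],[40,0.1,0.926,0,0],[40,0.1,0.926,0,0],[40,0.1,0.926,0,0],[40,0.11,0.926,0.25,0],[40,0,0,1,0],[40,0,0,1,0],[40,0,0,0,0],[40,-0.35,0,0.75,0],[40,-0.35,0,0.75,0],[40,0,0,0,0]]' 25
python3 -m pendant '[[40,-0.06,0,0.14,0],[40,-0.06,0,0.14,0],[40,-0.06,0,0.14,0],[40,-0.07,0,0.12,0],[40,0,0,0,0]]'
python3 - <<'E'
from bay import *
plan([(8,0,45)],189.05,-.0025)
E
```

```text
t: 12.5
eef_pos: [0.5486, 0.0818, 0.1355]
ee_rot: [-0.002, -0.08, 0.997, 0.0]
wrist_force: [0.1, 0.1, -0.8]
finger_gap: 0.531
grip_force: 25.8
t: 13.12
eef_pos: [0.5541, 0.0825, 0.1263]
ee_rot: [-0.0, -0.08, 0.997, 0.0]
wrist_force: [-0.0, -0.2, -0.1]
finger_gap: 0.531
grip_force: 25.8
(8, 0, 45) [0.5545 0.0827 0.1265] [-0.0197  0.0084 -0.0075]
```

```bash
python3 - <<'E'
from h import *
a=env.get_image("side")[:,:,::-1];b=env.get_image("wrist")[:,:,::-1]
cv2.imwrite("pics/m2.png",np.hstack([cv2.resize(a[150:300,150:290],(400,429),interpolation=cv2.INTER_CUBIC),cv2.resize(b[150:420,154:406],(400,429))]))
E
```

```text
(no output)
```

View pics/m2.png

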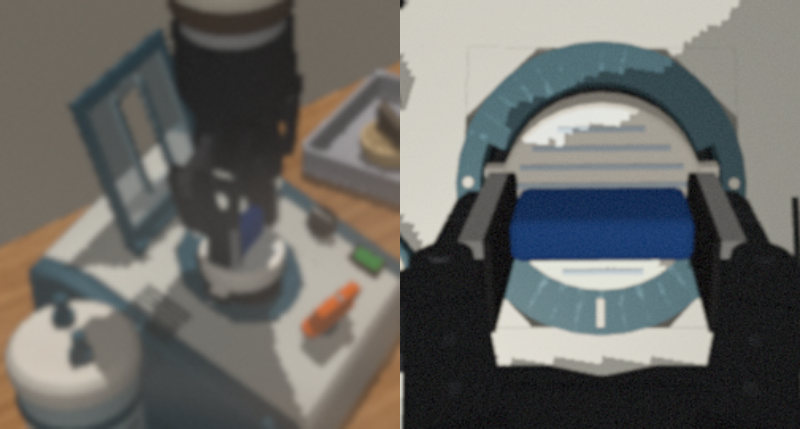

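The filter is still level and inside the bore, so nothing has tilted it. I'll back out, set its far edge on the panel above the bay, and drag it down-slope to tilt it.

```bash
python3 - <<'E'
from bay import *
plan([(8,0,66),(26.4,0,66),(26.4,0,56),(22,0,52),(16,0,48.5),(11,0,46),(0,0,45),(0,0,36),(0,0,29)],189.05,-.0025)
T=cam("top");k=.27
for a in(2.1,2.2,2.3):
    g=[(60-114*np.cos(a),y,22.5+114*np.sin(a)) for y in(52,-52)];print(a,(proj(T,[bw(p) for p in g])-[180,125])/k)
E
```

```text
(8, 0, 66) [0.5457 0.0814 0.1455] [ 0.4279  0.0099 -0.9473]
(26.4, 0, 66) [0.5622 0.084  0.1533] [-0.8338 -0.     -0.3888]
(26.4, 0, 56) [0.5664 0.0846 0.1442] [-0.2113 -0.      0.4532]
(22, 0, 52) [0.5641 0.0843 0.1387] [ 0.1149 -0.      0.2742]
(16, 0, 48.5) [0.5602 0.0837 0.133 ] [ 0.1979 -0.      0.2854]
(11, 0, 46) [0.5567 0.0831 0.1286] [ 0.1737 -0.      0.2189]
(0, 0, 45) [0.5473 0.0816 0.1231] [0.4773 0.     0.2778]
(0, 0, 36) [0.5511 0.0822 0.1149] [-0.1902  0.      0.4078]
(0, 0, 29) [0.554  0.0827 0.1086] [-0.1479 -0.      0.3172]
2.1 [[ 65.689   76.1558]
 [244.4153  50.8949]]
2.2 [[ 63.7961  58.2668]
 [241.9225  33.1676]]
2.3 [[ 62.3127  41.4487]
 [239.635   16.5344]]
```

```bash
python3 -m pendant '[[40,0.2,0,-0.5,0],[40,0.23,0,-0.45,0],[40,-0.42,0,-0.2,0],[40,-0.42,0,-0.19,0],[40,0,0,0,0],[40,-0.1,0,0.22,0],[40,-0.11,0,0.23,0],[40,0,0,0,0]]' 25
python3 -m pendant '[[40,0.115,0,0.3,0],[40,0.1,0,0.15,0],[40,0.1,0,0.14,0],[40,0.17,0,0.22,0],[40,0,0,0,0]]'
python3 - <<'E'
from bay import *
plan([(11,0,46)],189.05,-.0025)
b=env.get_image("wrist")[:,:,::-1];c=env.get_image("side")[:,:,::-1]
cv2.imwrite("pics/m3.png",np.hstack([cv2.resize(c[170:270,180:280],(430,430),interpolation=cv2.INTER_CUBIC),cv2.resize(b[150:420,154:384],(366,430))]))
E
```

```text
t: 14.22
eef_pos: [0.5659, 0.0845, 0.1433]
ee_rot: [-0.001, -0.08, 0.997, 0.0]
wrist_force: [-0.9, 0.4, -0.9]
finger_gap: 0.534
grip_force: 25.8
t: 14.85
eef_pos: [0.5581, 0.0831, 0.1299]
ee_rot: [0.002, -0.08, 0.997, -0.0]
wrist_force: [-1.0, 0.6, 6.4]
finger_gap: 0.528
grip_force: 28.9
(11, 0, 46) [0.5567 0.0831 0.1286] [0.0674 0.0107 0.0618]
```

View pics/m3.png

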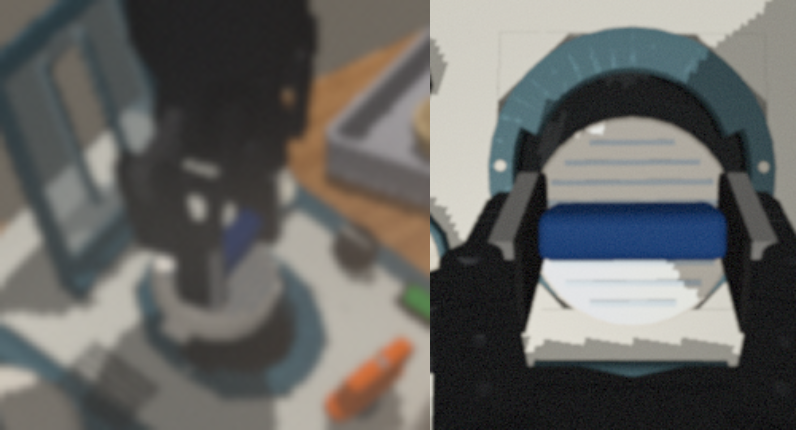

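The filter is now tilted flush, as the wing leans toward the camera and the body shows on both sides. Next I'll slide it down and in.

```bash
python3 -m pendant '[[40,0.12,0,0.06,0],[40,0.12,0,0.07,0],[40,0.12,0,0.07,0],[40,0.1,0,0.06,0],[40,0,0,0,0]]' 25
python3 -m pendant '[[40,-0.05,0,0.1,0],[40,-0.05,0,0.1,0],[40,-0.05,0,0.1,0],[40,-0.05,0,0.11,0],[40,0,0,0,0]]'
python3 - <<'E'
from bay import *
plan([(0,0,36)],189.05,-.0025);print(frame(B)[0].T@(env.sense()['eef_pos']+[0,0,.0025]-B[:3]))
E
```

```text
t: 15.58
eef_pos: [0.5478, 0.0814, 0.1232]
ee_rot: [0.0, -0.08, 0.997, -0.0]
wrist_force: [0.2, 0.0, -1.2]
finger_gap: 0.533
grip_force: 28.3
t: 16.2
eef_pos: [0.5515, 0.0821, 0.1143]
ee_rot: [-0.0, -0.08, 0.997, 0.0]
wrist_force: [-0.7, -0.5, -1.1]
finger_gap: 0.534
grip_force: 28.3
(0, 0, 36) [0.5511 0.0822 0.1149] [ 0.0204  0.0068 -0.0304]
[ 0.0001 -0.0001  0.0353]
```

```bash
python3 -m pendant '[[40,-0.05,0,0.1,0],[40,-0.05,0,0.1,0],[40,-0.04,0,0.08,0],[40,0,0,0,0]]' 25
python3 -m pendant '[[40,-0.03,0,0.06,0],[40,-0.02,0,0.04,0],[40,0,0,0,0]]'
python3 - <<'E'
from bay import *
print(frame(B)[0].T@(env.sense()['eef_pos']+[0,0,.0025]-B[:3]))
E
```

```text
t: 16.7
eef_pos: [0.5537, 0.0824, 0.1091]
ee_rot: [-0.001, -0.08, 0.997, -0.0]
wrist_force: [-5.5, -0.5, 3.1]
finger_gap: 0.529
grip_force: 28.7
t: 17.08
eef_pos: [0.5536, 0.0825, 0.1084]
ee_rot: [-0.003, -0.081, 0.997, -0.0]
wrist_force: [-15.2, -3.3, 15.5]
finger_gap: 0.531
grip_force: 30.1
[-0.0005 -0.0001  0.029 ]
```

```bash
python3 -m pendant '[[60,0.03,0,-0.05,0],[60,0,0,0,0],[60,0,0,0,0],[60,0,0,-0.3,0],[60,0,0,-1,0],[60,0,0,-1,0],[50,0,0,-1,-0.107],[34,0,0,-0.5,-0.107],[34,0,0,0,-0.107],[34,0,0,0,-0.107],[34,0,0,0,-0.107],[34,0,0,0,-0.107],[34,0,0,0,-0.107],[34,0,0,0,-0.107],[34,0,0,0,0],[34,0,0,0,0]]' 25
python3 - <<'E'
from bay import *
s=env.sense();C=cam("wrist",s);b=env.get_image("wrist")[:,:,::-1]
print(s['joint_positions'][5],np.degrees(2*np.arctan2(*np.array(s['ee_rot'])[[2,1]])))
for p in((0,23,38.5),(0,-23,38.5),(0,0,16.5),(0,41,16.5),(0,-41,16.5)):print(p,proj(C,bw(p))[0]/.7)
cv2.imwrite("pics/w4.png",cv2.resize(b,(800,600),interpolation=cv2.INTER_CUBIC))
E
```

```text
t: 19.08
eef_pos: [0.5541, 0.1159, 0.1826]
ee_rot: [-0.013, -0.664, 0.747, -0.017]
wrist_force: [0.3, -0.4, 0.6]
finger_gap: 0.4
grip_force: 0.0
-2.994385691851854 263.2349738410718
(0, 23, 38.5) [420.0378 307.8405]
(0, -23, 38.5) [388.3494 195.9691]
(0, 0, 16.5) [383.9396 251.8116]
(0, 41, 16.5) [409.4178 338.8087]
(0, -41, 16.5) [356.1594 156.9577]
```

View pics/w4.png

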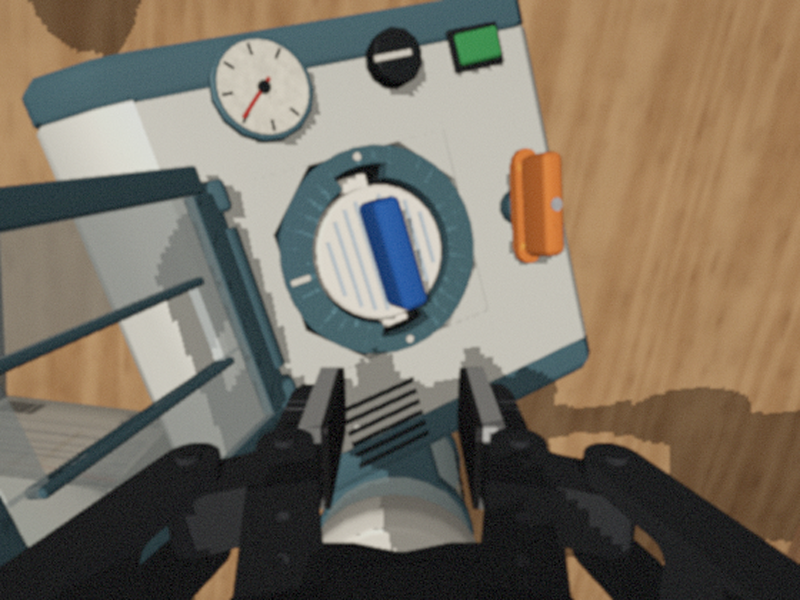

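The filter sits in the bay with its lugs in the notches, wing crosswise from (380,200) to (410,300). Joint 6 ran into its limit, so I'll back the turn off and straddle the wing from there.

```bash
python3 -m pendant '[[44,0,0,0,0.074],[44,0,0,0,0.074],[44,0,0,0,0],[44,0,0,0,0]]' 25
python3 - <<'E'
from bay import *
s=env.sense();y=np.degrees(2*np.arctan2(*np.array(s['ee_rot'])[[2,1]]))
print(s['eef_pos'],s['ee_rot'],s['joint_positions'],y)
plan([(2,0,38.5)],y,0.02);plan([(2,0,38.5)],y,0)
E
```

```text
t: 19.62
eef_pos: [0.5541, 0.1156, 0.1825]
ee_rot: [-0.011, -0.573, 0.819, -0.018]
wrist_force: [0.1, -0.3, -0.2]
finger_gap: 0.518
grip_force: 0.0
[0.5541 0.1156 0.1825] [-0.0114 -0.5733  0.819  -0.0183] [ 0.0152  0.1898  1.6773 -0.0451  1.2731 -2.7638] 249.9837476486897
(2, 0, 38.5) [0.5518 0.0823 0.1405] [ 1.6    -0.4615  2.0969]
(2, 0, 38.5) [0.5518 0.0823 0.1205] [ 1.6    -0.4615  3.0969]
```

```bash
cat >> bay.py <<'E'
def plan2(pts,off=0):
    s=env.sense();M=R.from_quat(s['ee_rot'],scalar_first=True).as_matrix();c=s['eef_pos']
    for p in pts:
        w=bw(p,off);print(p,w,M.T@(w-c)/.02);c=w
E
python3 - <<'E'
from bay import *
plan2([(2,0,58),(2,0,38.5)],-.002)
E
```

```text
(2, 0, 58) [0.5437 0.081  0.1362] [ 1.707  -0.0615  2.3841]
(2, 0, 38.5) [0.5518 0.0823 0.1185] [-0.2352 -0.3452  0.881 ]
```

```bash
python3 -m pendant '[[44,0.74,-0.2,0.6,0],[44,0.73,-0.2,0.6,0],[44,0,0,0.6,0],[44,0,0,0.6,0],[44,0,0,0.6,0],[44,0,0,0.26,0],[44,0,0,0,0]]' 25
python3 - <<'E'
from bay import *
plan2([(2,0,38.5)],-.002)
E
```

```text
t: 20.5
eef_pos: [0.5514, 0.0831, 0.1181]
ee_rot: [-0.012, -0.573, 0.819, -0.018]
wrist_force: [0.3, 0.0, -0.1]
finger_gap: 0.518
grip_force: 0.0
(2, 0, 38.5) [0.5518 0.0823 0.1185] [ 0.0292 -0.0356 -0.0189]
```

```bash
python3 -m pendant '[[30,0,0,0,0],[22,0,0,0,0],[22,0,0,0,0],[22,0,0,0,0]]' 20
python3 -m pendant '[[22,0,0,0,0.1],[22,0,0,0,0.1],[20,0,0,0,0.1],[20,0,0,0,0]]'
```

```text
t: 21.0
eef_pos: [0.5519, 0.0829, 0.119]
ee_rot: [-0.011, -0.573, 0.819, -0.019]
wrist_force: [0.2, 0.0, 2.0]
finger_gap: 0.258
grip_force: 1.2
t: 21.5
eef_pos: [0.5515, 0.0829, 0.1185]
ee_rot: [-0.007, -0.367, 0.93, -0.02]
wrist_force: [-1.1, -0.1, -0.6]
finger_gap: 0.234
grip_force: 0.1
```

```bash
python3 -m pendant '[[20,0,0,0.08,0.1],[18,0,0,0.08,0.1],[16,0,0,0,0.1],[14,0,0,0,0.08],[10,0,0,0,0],[10,0,0,0,0],[10,0,0,0,0]]' 20
python3 - <<'E'
from bay import *
s=env.sense();print(np.degrees(2*np.arctan2(*np.array(s['ee_rot'])[[2,1]])),s['torque'])
E
```

```text
t: 22.38
eef_pos: [0.5516, 0.0828, 0.1157]
ee_rot: [-0.0, -0.077, 0.997, -0.022]
wrist_force: [-3.0, 0.1, 5.4]
finger_gap: 0.13
grip_force: 21.1
188.83060942338673 [0.102  0.4064 0.0402]
```

```bash
python3 -m pendant '[[10,0,0,0,0.03],[10,0,0,0,0.02],[10,0,0,0,0]]' 20
python3 -m pendant '[[30,0,0,0,0],[30,0,0,0,0],[30,0,0,-0.2,0],[30,0,0,-1,0],[30,0,0,-1,0],[30,0,0,-1,0],[30,0,0,-1,0],[30,0,0,0,0]]'
python3 - <<'E'
from bay import *
s=env.sense();C=cam("wrist",s);b=env.get_image("wrist");cv2.imwrite("pics/w5.png",b[:,:,::-1])
h=cv2.cvtColor(b,cv2.COLOR_RGB2HSV);m=((abs(h[...,0].astype(int)-112)<10)&(h[...,1]>140)&(h[...,2]>70)).astype(np.uint8)
n,l,st,c=cv2.connectedComponentsWithStats(m);print(s['eef_pos'],s['joint_positions'][5])
for i in range(1,n):
    if st[i,4]>200:
        r=cv2.minAreaRect(cv2.findContours((l==i).astype(np.uint8),0,1)[0][0]);print(st[i],c[i],r)
print(proj(C,[bw(p) for p in((23,0,38.5),(-23,0,38.5),(0,0,38.5),(23,0,17),(-23,0,17))]))
E
```

```text
t: 22.75
eef_pos: [0.5514, 0.0827, 0.1159]
ee_rot: [0.0, -0.038, 0.999, -0.022]
wrist_force: [-4.9, 0.7, 7.2]
finger_gap: 0.134
grip_force: 25.2
t: 23.75
eef_pos: [0.5527, 0.0864, 0.2012]
ee_rot: [0.002, -0.037, 0.999, -0.022]
wrist_force: [0.3, 0.2, -0.1]
finger_gap: 0.354
grip_force: 0.0
[0.5527 0.0864 0.2012] -1.6706336630909033
[ 273  178   17   69 1073] [280.9748 212.5154] ((281.0, 212.0), (68.0, 16.0), 90.0)
[[281.5488 252.1046]
 [277.379  179.6533]
 [279.4329 215.3383]
 [283.8341 252.9076]
 [279.9545 186.545 ]]
```

```bash
python3 - <<'E'
from bay import *
s=env.sense();M=R.from_quat(s['ee_rot'],scalar_first=True).as_matrix();f=np.array([np.cos(B[3]),np.sin(B[3]),0])
e=bw((60-114*np.cos(2.28),0,22.5+114*np.sin(2.28)));print("edge",e)
c=s['eef_pos']
for w in(e-f*.06+[0,0,.035],e+f*.025+[0,0,.035],e+f*.025+[0,0,-.008],e-f*.06+[0,0,-.008]):
    print(w,M.T@(w-c)/.02);c=w
E
```

```text
edge [0.6408 0.0965 0.2403]
[0.5815 0.0871 0.2753] [-1.4851 -0.2382 -3.773 ]
[0.6654 0.1004 0.2753] [-4.235   0.3568 -0.0128]
[0.6654 0.1004 0.2323] [0.0013 0.0929 2.148 ]
[0.5815 0.0871 0.2323] [ 4.235  -0.3568  0.0128]
```

```bash
python3 -m pendant '[[0,0,0,-1,0],[0,0,0,-1,0],[0,0,0,-1,0],[0,-0.5,-0.24,-0.78,0],[0,-1,0,0,0],[0,-1,0.1,0,0],[0,-1,0.1,0,0],[0,-1,0.1,0,0],[0,-1,0.1,0,0],[0,-0.22,0,0,0],[0,0,0,0,0],[0,0,0.1,1,0],[0,0,0,1,0],[0,0,0,0.15,0],[0,0,0,0,0]]' 20
python3 -m pendant '[[0,0.7,-0.06,0,0],[0,0.7,-0.06,0,0],[0,0.7,-0.06,0,0],[0,0.7,-0.06,0,0],[0,0,0,0,0]]'
```

```text
t: 25.68
eef_pos: [0.6647, 0.1013, 0.231]
ee_rot: [-0.0, -0.037, 0.999, -0.022]
wrist_force: [1.0, -0.0, 0.3]
finger_gap: 0.003
grip_force: 0.0
t: 26.3
eef_pos: [0.6096, 0.0925, 0.2329]
ee_rot: [0.001, -0.037, 0.999, -0.022]
wrist_force: [-0.4, -0.1, -0.2]
finger_gap: -0.0
grip_force: 0.0
```

```bash
python3 -m pendant '[[0,0.7,-0.06,0,0],[0,0.7,-0.06,0,0],[0,0.6,-0.06,0,0],[0,0,0,0,0],[0,0,0,-0.5,0],[0,0,0,-0.5,0],[0,0,0,0,0],[0,0,0,0,0],[0,0,0,0,0],[0,0,0,0,0]]'
python3 - <<'E'
from bay import *
b=env.get_image("side")[:,:,::-1];c=env.get_image("wrist")[:,:,::-1]
print(env.sense()['eef_pos'])
cv2.imwrite("pics/m6.png",np.hstack([cv2.resize(b[140:280,140:280],(400,400),interpolation=cv2.INTER_CUBIC),cv2.resize(c[:,70:490],(400,400))]))
E
```

```text
t: 27.55
eef_pos: [0.5697, 0.0868, 0.2516]
ee_rot: [0.0, -0.037, 0.999, -0.022]
wrist_force: [-0.6, -0.1, -0.1]
finger_gap: -0.002
grip_force: 0.0
[0.5697 0.0868 0.2517]
```

View pics/m6.png

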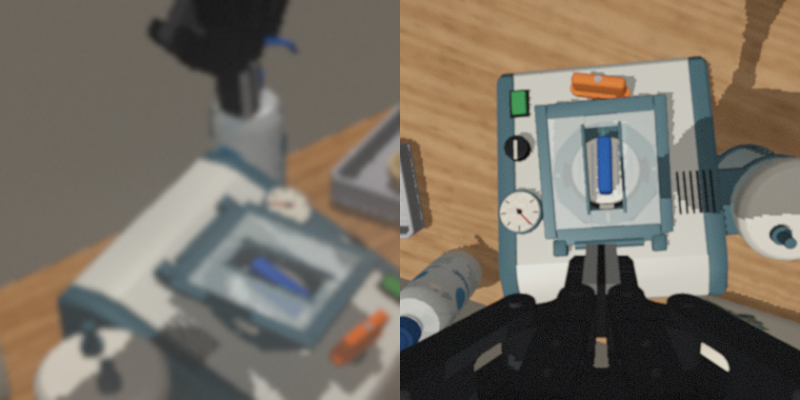

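The cover is shut with the wing standing through its slot. The turnbutton lies crosswise with a slight clockwise lead. Next is the turnbutton.

```bash
python3 - <<'E'
from bay import *
plan2([(-68,0,49.5)],.045)
E
```

```text
(-68, 0, 49.5) [0.4846 0.0716 0.1459] [ 4.2957 -0.2159  5.3102]
```

```bash
python3 -m pendant '[[28,0.86,-0.04,0.5,0],[28,0.86,-0.04,0.5,0],[28,0.86,-0.04,0.8,0],[28,0.86,-0.04,0.8,0],[28,0.86,-0.05,0.9,0],[28,0,0,0.9,0],[28,0,0,0.9,0],[28,0,0,0,0.109],[28,0,0,0,0.109],[28,0,0,0,0.109],[28,0,0,0,0.109],[28,0,0,0,0.109],[28,0,0,0,0.109],[28,0,0,0,0.109],[28,0,0,0,0.109],[28,0,0,0,0.109],[28,0,0,0,0.109],[28,0,0,0,0]]' 30
python3 - <<'E'
from bay import *
s=env.sense();print(np.degrees(2*np.arctan2(*np.array(s['ee_rot'])[[2,1]])),s['joint_positions'][5])
plan2([(-68,0,49.5)],-.003)
C=cam("wrist",s);b=env.get_image("wrist");cv2.imwrite("pics/w7.png",b[:,:,::-1])
h=cv2.cvtColor(b,cv2.COLOR_RGB2HSV);m=((h[...,0]<15)&(h[...,1]>190)&(h[...,2]>120)).astype(np.uint8)
n,l,st,c=cv2.connectedComponentsWithStats(m)
for i in range(1,n):
    if st[i,4]>300:
        r=cv2.minAreaRect(cv2.findContours((l==i).astype(np.uint8),0,1)[0][0]);print(st[i],r)
for a in(0,.12,.25):print(a,proj(C,[bw((-68+q*np.sin(a),q*np.cos(a),49.5)) for q in(-22,0,22)]).ravel())
E
```

```text
t: 29.9
eef_pos: [0.4847, 0.0717, 0.1463]
ee_rot: [0.017, 0.73, 0.683, -0.014]
wrist_force: [-0.1, 0.3, -1.1]
finger_gap: 0.328
grip_force: 0.0
86.22840295415138 0.009711682669156703
(-68, 0, 49.5) [0.4846 0.0716 0.0979] [ 0.0981 -0.016   2.4189]
[274 183  31  46 516] ((294.0940856933594, 203.77645874023438), (37.96282958984375, 32.10570526123047), 49.398704528808594)
0 [287.5944 276.0008 278.7282 240.4557 269.1963 202.2458]
0.12 [283.3016 275.6079 278.7282 240.4557 273.7516 202.2094]
0.25 [278.6349 274.6431 278.7282 240.4557 278.8307 202.8214]
```

```bash
python3 -m pendant '[[28,0.1,0,0.8,0],[28,0,0,0.8,0],[28,0,0,0.8,0],[28,0,0,0,0]]' 30
python3 -m pendant '[[20,0,0,0,0],[20,0,0,0,0],[20,0,0,0,0.1],[20,0,0,0,0.1],[20,0,0,0,0]]'
```

```text
t: 30.45
eef_pos: [0.4832, 0.0717, 0.096]
ee_rot: [0.015, 0.73, 0.683, -0.015]
wrist_force: [-0.0, 0.6, -0.8]
finger_gap: 0.327
grip_force: 0.0
t: 31.08
eef_pos: [0.4855, 0.0716, 0.0989]
ee_rot: [0.019, 0.828, 0.561, -0.011]
wrist_force: [-0.3, 0.8, 0.2]
finger_gap: 0.234
grip_force: 0.3
```

```bash
python3 -m pendant '[[18,0,0,0.05,0.1],[18,0,0,0.05,0.1],[16,0,0,0.05,0.1],[16,0,0,0,0.1],[16,0,0,0,0]]'
python3 -m pendant '[[14,0,0,0,0.1],[12,0,0,0,0.1],[8,0,0,0,0.05],[8,0,0,0,0],[8,0,0,0,0],[8,0,0,0,0]]' 40
python3 - <<'E'
from bay import *
s=env.sense();print(np.degrees(2*np.arctan2(*np.array(s['ee_rot'])[[2,1]])),s['torque'])
E
```

```text
t: 31.7
eef_pos: [0.4853, 0.0715, 0.0957]
ee_rot: [0.021, 0.96, 0.279, -0.004]
wrist_force: [0.7, -0.1, 0.9]
finger_gap: 0.186
grip_force: 0.6
t: 32.45
eef_pos: [0.4851, 0.0717, 0.0956]
ee_rot: [0.021, 0.996, 0.085, -0.0]
wrist_force: [-0.1, 1.6, 3.3]
finger_gap: 0.1
grip_force: 39.8
9.727602276357617 [0.5481 0.2111 0.1585]
```

```bash
python3 -m pendant '[[8,0,0,0,0.03],[8,0,0,0,0],[24,0,0,0,0],[24,0,0,0,0],[24,0,0,-0.4,0],[24,0,0,-1,0],[24,0,0,-1,0],[24,0,0,-1,0],[24,0,0,-1,0],[24,-1,0,-1,0],[24,-1,0,-0.5,0],[24,-1,0,0,0],[24,0,0,0,0],[24,0,0,0,0]]'
python3 - <<'E'
from bay import *
b=env.get_image("side")[:,:,::-1];c=env.get_image("wrist")[:,:,::-1]
cv2.imwrite("pics/m8.png",np.hstack([cv2.resize(b[140:280,150:290],(400,400),interpolation=cv2.INTER_CUBIC),cv2.resize(c[:,70:490],(400,400))]))
E
```

```text
t: 34.2
eef_pos: [0.4256, 0.0693, 0.2136]
ee_rot: [0.022, 0.998, 0.06, 0.0]
wrist_force: [-0.4, -0.0, 0.6]
finger_gap: 0.281
grip_force: 0.0
```

View pics/m8.png

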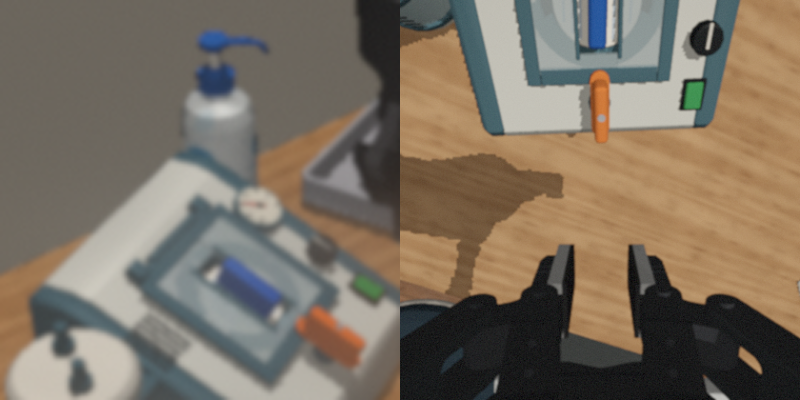

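The button points up the slope over the cover's edge, the cover is shut, and the hand is clear of everything.

```bash
python3 -c "
from plant import env
print(env.hand_in())"
```

```text
the job is handed in; nothing more can be done
None
```

I handed the job in at about 34 s. In the last pictures the filter is turned to its lock with the wing up the slope, the cover is shut over it and the turnbutton points up the slope across its edge; the hand-in itself gave no verdict.

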